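Re-arm the relocker of a safe door

ROBOT

A 6-joint arm with a two-finger parallel gripper is mounted at the origin on the work surface. World frame = base frame: x ahead of the robot, y to its left, z up, the work surface at z = 0. Lengths are in m, angles in rad, forces in N, time in s.
With the tool pointing down it reaches from about 0.4 to 0.825 m from the base axis. Payload 7 kg.
Tool frame: the origin (TCP) lies midway between the tips of the shut fingers; the grasp point (between the pads) lies ctrl.hold_point_z behind it (ctrl.hold_point_z is the distance from the TCP to the grasp point, in m); x points along the fingers, y is the direction in which the jaws open and shut, and the axes are right-handed (so a half turn about x gives the same grasp; the last joint's range is limited). The gripper opens to 88 mm and grips with 3 to 60 N. Pads are 19 mm wide; open, the fingers measure 130 mm over their backs; the gripper's body (78 mm by 193 mm) begins 47 mm behind the grasp point.
Start: joints at [1.416, 0.359, 0.012, 0, -1.224, -0.288], TCP at [0.289, 0.61, 0.201] pointing down, gripper open.
Joint ranges: [-3.07, 3.07], [-1.43, 2.12], [-1.02, 1.25], [-3.03, 1.67], [-3.05, -0], [-3.03, 3.03]. Speed limits (rad/s): [2.39, 2.39, 3.01, 3.14, 3.14, 3.14].

INTERFACE

Orientations are given as a unit quaternion [x, y, z, w].
In Python, from station import ctrl gives the robot as it stands. Calls block until the motion is done:
- ctrl.movep(position, orientation): joint-space move of the TCP to a pose.
- ctrl.move_linear(position, orientation=None, max_speed=0.15): straight line of the TCP; orientation=None keeps the orientation; max_speed is the mean speed in m/s.
- ctrl.set_joints(angles): joint-space move.
- ctrl.set_gripper(opening): finger opening in m; the grip force is fixed at half the most; returns when the fingers have stopped.
- ctrl.sleep(seconds).
- ctrl.solve_ik(position, orientation): joint angles nearest the present ones, or None.
- ctrl.state(): the state.
- ctrl.get_image(name): name is "side" or "top" or "wrist"; returns a dict with "img" (384x512x3 uint8, blue, green, red), "fx", "fy", "cx", "cy" (pixels), "extrinsics" (4x4, takes a point from world to camera coordinates). Camera axes: x right, y down, z forward; pixel columns grow to the right and rows downward; lengths in m; the calibration is good to about 2 mm. A picture is of the moment at which its call begins. There is no depth.
A pose or a line that the arm cannot do raises ctrl.MotionError and nothing moves.
- ctrl.hand_in(): hands the job in, once; it reports no verdict.
Trained networks look in a picture, given as the dict that the camera call returned (one of the last four; its "shot" number tells which), for a name from the list of things; names that differ only in an ending like _2 or _b are one class to them, and where a whole thing is asked for, a point or a joint stands for the part that bears it (a point fixed in the world has none). Each returns a list of dicts, best first, with "p" (0 to 1); they miss things now and then, are a little off and sometimes report something else, mostly with a low value. They report only what shows in the picture. A call takes as long as a camera call.
- ctrl.regions_of(picture, label): "mask" (384x512 bool, what is visible of it) and "pixel" ([row, column] in pixels, amid what is visible of it).
The state is a dict: "time_s": time; "joint_positions": joint angles; "joint_velocities": joint speeds; "effort": joint torques, N m; "position": TCP position; "tool_rot": TCP orientation; "wrist_force": force on the tool from outside, world axes, zero at the start; "wrist_torque": the same for the moment, N m; "finger_gap": finger opening in m.
Only numpy, scipy, OpenCV 4.12 (cv2) and the standard library are available. Lean on these libraries where they do the work, as an engineer would, in place of code of your own. Each camera call takes 0.05 s, during which the arm holds its last target.

TASK

The relocker on the safe-door panel has fired: take its sprung arm by the yellow post, draw it back past the little brass spring catch and ease it gently back until it hooks on the catch, then let go and leave it set. Never let the arm fly, and do not ram it: it may just feel the rubber buffer behind the catch but must not be forced hard into it. Leave the cup, screwdriver, jar and carton where they are.

Things in the scene. Friction and masses are not known exactly. Their poses are not given: they have to be found in the camera images.
- panel: Inner panel of a safe door lying flat, fixed on the bench: 300 x 260 x 22 mm (its x, y, z), red edges, grey face; origin at the centre of its underside, z up, face 22 mm above the bench. It carries the sprung arm, a dark lock case (75 x 55 x 16 mm high, at x 95, y -92 mm) and, on the pivot's +x side, an aluminium catch block with brass catch, red tab and rubber buffer.
- pivot (a point): Point on the arm's vertical pivot axis at the level of the panel's face; at x -85, y 0 mm in the panel's frame, axes parallel to the panel's.
- draw (a joint): Arm angle, rad: 0 fired, at rest, the arm then pointing 1.134 rad counter-clockwise (from above) from the panel's +x axis; grows as it is drawn clockwise; end 1.5. A spring pulls it back to 0 with 0.42 + 0.35 x angle N m (at the post 4.4 N at 0, 8.5 N at 1.1). It hooks somewhere from 0.88 to 1.32. Let go too early it flies back; above 2 rad/s it counts as flying.
- post (a point): Point on the axis of the yellow post that draws the arm, 95 mm from the pivot axis, 40 mm above the panel's face: a good grip height. The post is round, 12 mm diameter, standing from 12 to 62 mm above the face on a flat steel arm 14 mm wide. x along the arm away from the pivot, z up.
- relock_arm: The sprung arm: flat steel bar 14 mm wide, 4 to 12 mm above the face, its tip 130 mm from the pivot axis and bevelled on the leading side. Origin on the pivot axis at the face, x along the arm. The tip is what the catch hooks and the buffer stops. Hooked, the arm bears on the catch with about 6 N; catch and buffer must not press on the arm with more than 14 N.
- slot_mid (a point): Middle of the curved slot, 158 mm from the pivot. The catch block (top 12 mm above the face) is clamped up to 32 mm to either side of here along the slot, unknown each time: feel for it. Its brass catch, 8 mm wide, juts 4 mm into the tip's path under a 1.2 N spring; the tip pushes it aside (up to 4.5 N more pull at the post for 4 mm, then 1 N for about 15 mm), then it snaps in behind the tip.
- slot_far (a point): Clockwise end of the slot. On this side of the catch the block holds a black rubber buffer, 8 mm diameter, which the arm meets about 2.5 mm after the catch snaps in; it gives from 1.5 N, then 5 N more per mm. Outwards of the catch, 166 to 172 mm from the pivot, its red trigger tab, 20 mm wide, stands up to 26 mm above the face: 1 to 2 N outwards on it fires the arm.
- mix_cup: Bystander: steel mixing cup, 84 mm across, 115 mm high, standing; origin at the centre of its underside.
- driver: Bystander: screwdriver lying on the bench along its x; origin under its middle.
- grease: Bystander: amber jar with black cap, 52 mm diameter, 50 mm high; origin at the centre of its underside.
- carton: Bystander: cardboard carton 100 x 130 x 60 mm; origin at the centre of its underside.

How it is judged:
By the outcome, as a careful person would: the job done as asked, in the order asked, and still so for the second after the job is handed in, with the robot touching nothing.
It also fails if it takes over 70 s, if anything falls off the work surface, if the arm or the gripper's body presses on something with over 40 N, if the wrist force passes 120 N, or if a joint passes its speed limit or range.

## Working session

There is one attempt and no reset: what is moved stays moved. The work goes in short steps, each a Python script; the robot and the scene stay as the last script left them, time stands still between calls to the robot, and variables do not carry over. Pictures are saved under pics/ and viewed, and the job is handed in when it is done.

```bash
ls; mkdir -p pics; python3 - <<'E'
from station import ctrl
import cv2
s=ctrl.state();print(s, ctrl.hold_point_z)
for n in("top","side","wrist"):
    p=ctrl.get_image(n);cv2.imwrite(f"pics/{n}0.png",p["img"]);print(n,p["fx"],p["cx"],p["cy"],p["extrinsics"])
    if n!="wrist":
        for l in ("panel","post","relock_arm"):
            for r in ctrl.regions_of(p,l)[:2]:print(l,r["p"],r["pixel"],r["mask"].sum())
E
```

```text
pics
{'time_s': 0.0, 'joint_positions': array([ 1.41611092e+00,  3.59407092e-01,  1.10671541e-02, -3.49211673e-04,
       -1.22410531e+00, -2.88113936e-01]), 'joint_velocities': array([-0.00062705, -0.00027129, -0.00192533,  0.00060464,  0.00219796,
        0.00197633]), 'effort': array([-2.68888016e-04, -5.82726502e+01,  2.93058944e+01,  6.99716717e+00,
        6.95528928e-03, -1.82381032e-04]), 'position': array([0.28900949, 0.60941057, 0.19961344]), 'tool_rot': array([-0.6897606 ,  0.15590774,  0.68991453,  0.1547289 ]), 'wrist_force': array([-0.33499922,  1.09149956,  0.47760557]), 'wrist_torque': array([-0.0013368 , -0.00961446, -0.00299018]), 'finger_gap': 0.08742537488001402} 0.0188
top 427.600046440789 262.0155038895988 193.8904700312164 [[ 0.02050904 -0.99968327  0.01458545 -0.00505817]
 [-0.98761572 -0.02252682 -0.15526667  0.53582393]
 [ 0.15554606 -0.01122045 -0.98776491  0.97682088]
 [ 0.          0.          0.          1.        ]]
panel 0.71 [184.9, 283.4] 12890
post 0.56 [207.8, 260.0] 395
relock_arm 0.64 [204.9, 261.2] 511
side 443.2363665295618 257.01872428552474 183.6724745122376 [[ 0.70169289 -0.71239984  0.01065599 -0.36939042]
 [-0.41501065 -0.42083884 -0.8066355   0.27686151]
 [ 0.57913146  0.56158804 -0.59095315  0.70736985]
 [ 0.          0.          0.          1.        ]]
post 0.59 [197.1, 249.1] 522
relock_arm 0.97 [202.4, 245.0] 450
wrist 270.03687368600066 256.12932967746923 190.13086051309483 [[-4.28352553e-01 -9.03611676e-01  1.72636300e-04  6.76036181e-01]
 [-8.67121558e-01  4.11108326e-01  2.81229707e-01 -3.58024360e-02]
 [-2.54193419e-01  1.20315766e-01 -9.59640465e-01  3.90242503e-01]
 [ 0.00000000e+00  0.00000000e+00  0.00000000e+00  1.00000000e+00]]
```

View pics/top0.png

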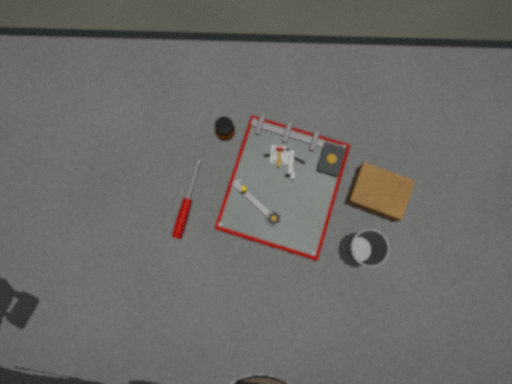

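View pics/side0.png

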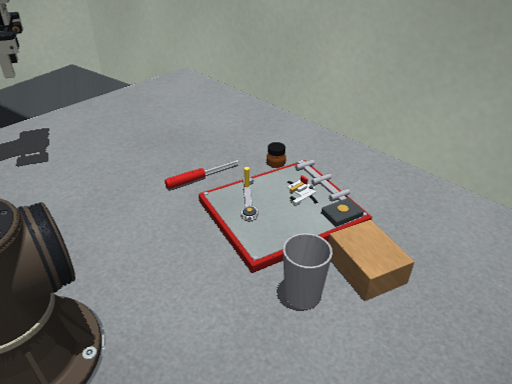

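```bash
python3 - <<'E'
import cv2
a=cv2.imread("pics/top0.png");cv2.imwrite("pics/t1.png",cv2.resize(a[105:270,205:360],None,fx=3.6,fy=3.6,interpolation=cv2.INTER_CUBIC))
a=cv2.imread("pics/side0.png");cv2.imwrite("pics/s1.png",cv2.resize(a[145:275,190:380],None,fx=4.2,fy=4.2,interpolation=cv2.INTER_CUBIC))
E
```

```text
(no output)
```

View pics/t1.png

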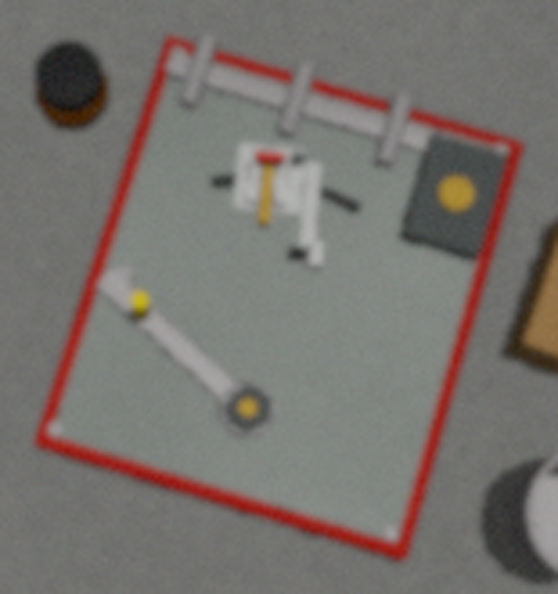

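View pics/s1.png

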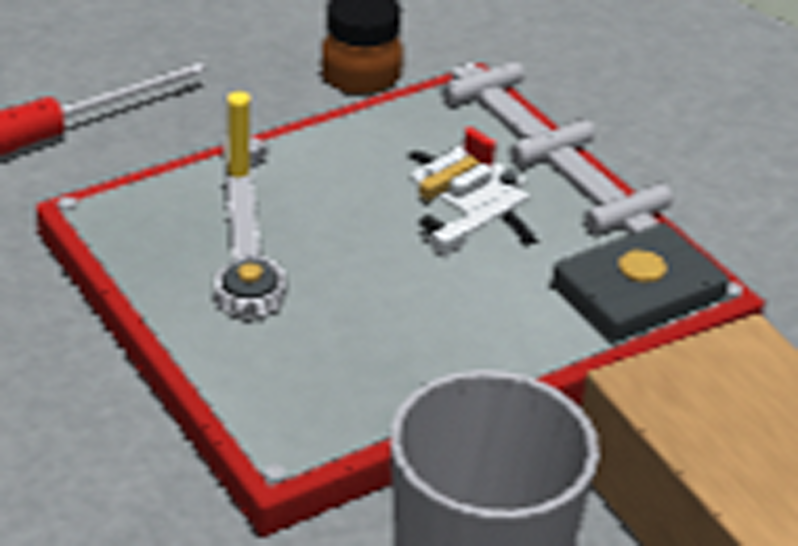

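```bash
cat > h.py <<'E'
import numpy as np, cv2
K={"top":(427.600046440789,262.0155038895988,193.8904700312164,np.array([[0.02050904,-0.99968327,0.01458545,-0.00505817],[-0.98761572,-0.02252682,-0.15526667,0.53582393],[0.15554606,-0.01122045,-0.98776491,0.97682088]])),
"side":(443.2363665295618,257.01872428552474,183.6724745122376,np.array([[0.70169289,-0.71239984,0.01065599,-0.36939042],[-0.41501065,-0.42083884,-0.8066355,0.27686151],[0.57913146,0.56158804,-0.59095315,0.70736985]]))}
def proj(c,P):
    f,cx,cy,E=K[c];q=E[:,:3]@np.asarray(P)+E[:,3];return np.array([cx+f*q[0]/q[2],cy+f*q[1]/q[2]])
def ray(c,px,z):
    f,cx,cy,E=K[c];R=E[:,:3];o=-R.T@E[:,3];d=R.T@np.array([(px[0]-cx)/f,(px[1]-cy)/f,1]);return o+d*(z-o[2])/d[2]
E
python3 - <<'E'
from h import *
from scipy.optimize import least_squares
T=lambda u,v:(205+u/3.6-.36,105+v/3.6-.36)
S=lambda u,v:(190+u/4.2-.38,145+v/4.2-.38)
F=.022
pts=[("top",T(168,40),(.15,.13,F)),("top",T(521,147),(.15,-.13,F)),("top",T(404,556),(-.15,-.13,F)),("top",T(40,440),(-.15,.13,F)),
("side",S(40,208),(-.15,.13,F)),("side",S(763,302),(.15,-.13,F)),("side",S(262,508),(-.15,-.13,F)),("side",S(484,66),(.15,.13,F)),
("top",T(456,193),(.095,-.092,F+.017)),("side",S(642,266),(.095,-.092,F+.017)),
("top",T(248,408),(-.085,0,F+.018)),("side",S(250,272),(-.085,0,F+.018))]
def w(x,p):
    c,s=np.cos(x[2]),np.sin(x[2]);return np.array([x[0]+c*p[0]-s*p[1],x[1]+s*p[0]+c*p[1],p[2]])
f=lambda x:np.concatenate([proj(c,w(x,p))-u for c,u,p in pts])
r=least_squares(f,[.5,0,-.3],loss="soft_l1");print(r.x);print(f(r.x).reshape(-1,2).round(1))
x=r.x;piv=w(x,(-.085,0,F));print("piv",piv,np.hypot(*piv[:2]))
for q in (0,.88,1.1,1.32,1.4):
    a=x[2]+1.134-q;P=piv+[.095*np.cos(a),.095*np.sin(a),.04];print(q,a,P,np.hypot(*P[:2]))
print("post0 top proj",[proj(c,piv+[.095*np.cos(x[2]+1.134),.095*np.sin(x[2]+1.134),.062]) for c in K],T(140,299),S(238,97))
for z in(.084,):print("post from top",ray("top",T(140,299),z),ray("side",S(238,97),z))
for nm,c,u in(("catch tip","top",T(264,222)),("catch tip","side",S(425,188)),("catch outer","top",T(266,165)),("buffer","top",T(296,253)),("buffer","side",S(430,222)),("tab","top",T(268,157))):
    P=ray(c,u,F+(.026 if nm=="tab" else .011));d=P-piv;print(nm,c,np.hypot(*d[:2]),"draw",x[2]+1.134-np.arctan2(d[1],d[0]))
E
```

```text
[ 0.56081509 -0.04564371 -0.27980818]
[[-0.2 -1.9]
 [ 1.6 -1.4]
 [ 0.8  1.9]
 [-2.2  1.6]
 [-1.7 -1.6]
 [ 1.5 -0.3]
 [-0.2 -0.1]
 [ 0.1 -1.6]
 [ 0.2  0.4]
 [ 0.2  0.2]
 [ 0.1 -0. ]
 [-0.1  0. ]]
piv [ 0.47912088 -0.02216915  0.022     ] 0.4796334911707659
0 0.8541918243779754 [0.54151955 0.04946468 0.062     ] 0.5437740120142109
0.88 -0.025808175622024643 [ 0.57408924 -0.02462065  0.062     ] 0.5746169444848294
1.1 -0.24580817562202473 [ 0.57126527 -0.04528648  0.062     ] 0.5730574784822519
1.32 -0.4658081756220247 [ 0.56399947 -0.06483793  0.062     ] 0.5677141518480471
1.4 -0.5458081756220245 [ 0.56031814 -0.07148451  0.062     ] 0.5648596756301715
post0 top proj [array([243.56641455, 188.14000973]), array([246.4810174, 167.5027551])] (243.52888888888887, 187.69555555555553) (246.28666666666666, 167.7152380952381)
post from top [0.54254808 0.04957846 0.084     ] [0.54061197 0.04916206 0.084     ]
catch tip top 0.12709453146052285 draw 0.9231639379205301
catch tip side 0.12528043833791894 draw 0.9344480902636326
catch outer top 0.16666531107151666 draw 0.91143359010821
buffer top 0.11030733497706754 draw 1.1354161403946839
buffer side 0.10868842769113697 draw 1.1513657716262196
tab top 0.16827190123213576 draw 0.9140134785904798
```

```bash
cat >> h.py <<'E'
from scipy.spatial.transform import Rotation as Ro
PIV=np.array([.4791,-.0222]);YAW=-.2798;Z=.046;SG=1
def tang(q):  # CCW tangent
    a=YAW+1.134-q;return np.array([-np.sin(a),np.cos(a),0])
def pose(q,z=Z,sg=None,r=.095):
    a=YAW+1.134-q;sg=SG if sg is None else sg
    X=np.array([0,0,-1.]);Y=sg*tang(q);Zz=np.cross(X,Y)
    return np.array([PIV[0]+r*np.cos(a),PIV[1]+r*np.sin(a),z]),Ro.from_matrix(np.c_[X,Y,Zz]).as_quat()
def force(ctrl,q,n=5):
    F=[]
    for i in range(n):
        F.append(ctrl.state()["wrist_force"]);ctrl.sleep(.02)
    F=np.mean(F,0);t=tang(q);r=np.array([t[1],-t[0],0]);return np.array([F@t,F@r,F[2]])
E
python3 - <<'E'
from h import *
from station import ctrl
for sg in(1,-1):
    for q in (0,.5,1.,1.4):
        j=ctrl.solve_ik(*pose(q,sg=sg));print(sg,q,None if j is None else np.round(j,2))
E
```

```text
1 0 [ 0.45  0.3  -0.47  0.   -0.8  -1.17]
1 0.5 [ 0.36  0.33 -0.42  0.   -0.82 -1.58]
1 1.0 [ 0.28  0.34 -0.41  0.   -0.82 -1.99]
1 1.4 [ 0.22  0.33 -0.43  0.   -0.81 -2.34]
-1 0 [ 0.45  0.3  -0.47  0.   -0.8   1.97]
-1 0.5 [ 0.36  0.33 -0.42  0.   -0.82  1.56]
-1 1.0 [ 0.28  0.34 -0.41  0.   -0.82  1.15]
-1 1.4 [ 0.22  0.33 -0.43  0.   -0.81  0.81]
```

```bash
python3 - <<'E'
from h import *
from station import ctrl
ctrl.movep(*pose(0,z=.16));ctrl.set_gripper(.05)
p=ctrl.get_image("wrist");cv2.imwrite("pics/w1.png",p["img"])
E=p["extrinsics"]
for z in (.084,.034):
    P,_=pose(0,z=z);q=E[:3,:3]@P+E[:3,3];print("exp",p["cx"]+p["fx"]*q[0]/q[2],p["cy"]+p["fy"]*q[1]/q[2])
for r in ctrl.regions_of(p,"post")[:2]:print(r["p"],r["pixel"])
s=ctrl.state();print(s["time_s"],s["position"],pose(0,z=.16),s["finger_gap"],force(ctrl,0))
E
```

```text
exp 255.1375918167022 189.05998469381942
exp 255.28197490684065 177.30525316396557
0.88 [128.2, 251.6]
3.575 [0.54150652 0.04939404 0.16000109] (array([0.54149809, 0.04943434, 0.16      ]), array([-0.292907  ,  0.64358798,  0.292907  ,  0.64358798])) 0.04979776281760378 [-0.08817643 -0.12301176 -0.15330807]
```

View pics/w1.png

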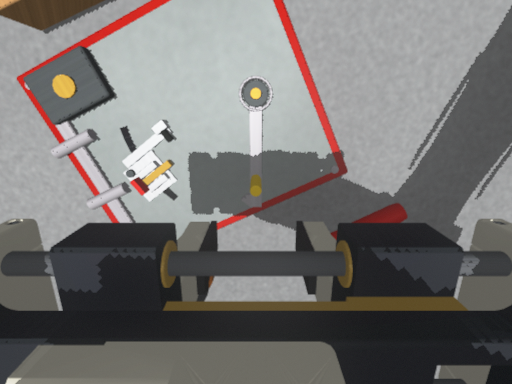

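The wrist picture shows the post top at (255,190), within a pixel of the predicted (255,189), with the arm running straight to the pivot at (255,93). Descending and gripping.

```bash
python3 - <<'E'
from h import *
from station import ctrl
ctrl.move_linear(pose(0)[0],max_speed=.08)
ctrl.sleep(.2);b=force(ctrl,0);print("tare",b)
ctrl.set_gripper(0.0);ctrl.sleep(.2)
s=ctrl.state();print(s["time_s"],s["finger_gap"],force(ctrl,0)-b)
np.save("b.npy",b)
for q in np.arange(.1,.41,.1):
    ctrl.move_linear(*pose(q),max_speed=.03);print(round(q,2),(force(ctrl,q)-b).round(2),ctrl.state()["time_s"])
p=ctrl.get_image("top");cv2.imwrite("pics/t2.png",cv2.resize(p["img"][105:270,205:360],None,fx=3.6,fy=3.6))
E
```

```text
tare [-0.61785959  0.05166232  0.07308165]
6.4417 0.010921674943174198 [-4.61238044 -0.96263177 -2.30936627]
0.1 [5.65 0.96 2.17] 7.075
0.2 [5.21 1.19 1.38] 7.625
0.3 [5.57 1.66 0.58] 8.175
0.4 [6.33 1.16 0.35] 8.725
```

View pics/t2.png

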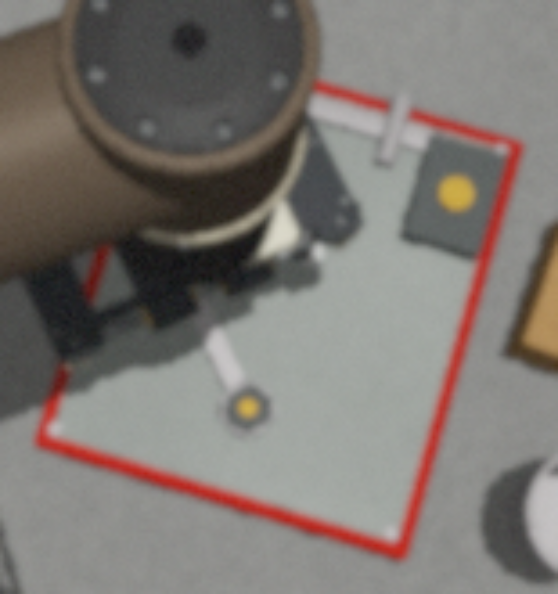

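```bash
python3 - <<'E'
from h import *
from station import ctrl
b=np.load("b.npy")
def meas(q,n=4):
    f=force(ctrl,q,n)-b;e=f[0]-(.42+.35*q)/.095;s=ctrl.state();print(round(q,3),f.round(2),"res",round(e,2),round(s["finger_gap"],4),round(s["time_s"],2));return e
for q in (.6,.7):
    ctrl.move_linear(*pose(q),max_speed=.03);meas(q)
for q in np.arange(.72,.941,.02):
    ctrl.move_linear(*pose(q),max_speed=.02)
    if meas(q)>7:break
E
```

```text
0.6 [ 6.93  0.6  -0.25] res 0.3 0.0102 9.62
0.7 [7.07 0.78 0.24] res 0.07 0.0108 10.16
0.72 [7.3  0.54 0.13] res 0.22 0.0107 10.47
0.74 [ 8.36 -0.11 -0.35] res 1.21 0.0109 10.79
0.76 [ 7.52  0.2  -0.07] res 0.3 0.0107 11.11
0.78 [ 8.02  0.27 -0.14] res 0.72 0.0103 11.43
0.8 [8.07 0.03 0.14] res 0.7 0.011 11.74
0.82 [ 8.48 -0.01 -0.33] res 1.04 0.0107 12.06
0.84 [ 8.64 -0.2   0.02] res 1.12 0.0107 12.38
0.86 [ 8.41 -0.31 -0.34] res 0.82 0.0107 12.69
0.88 [ 9.03 -0.43 -0.23] res 1.36 0.0108 13.01
0.9 [ 8.81 -0.46 -0.37] res 1.07 0.0106 13.32
0.92 [ 8.43 -0.4  -0.69] res 0.62 0.0106 13.64
0.94 [ 8.28 -0.36 -0.81] res 0.4 0.0105 13.96
```

```bash
python3 - <<'E'
from h import *
from station import ctrl
b=np.load("b.npy")
def meas(q,n=6):
    ctrl.sleep(.05)
    f=force(ctrl,q,n)-b;e=f[0]-(.42+.35*q)/.095;s=ctrl.state();print(round(q,3),f.round(2),"res",round(e,2),round(s["finger_gap"],4),round(s["time_s"],2));return e
for q in np.arange(.948,1.06,.008):
    ctrl.move_linear(*pose(q),max_speed=.02)
    if meas(q)>2.8:break
E
```

```text
0.948 [ 9.16 -0.66 -0.49] res 1.25 0.0106 14.36
0.956 [ 9.34 -0.6  -0.41] res 1.4 0.0104 14.76
0.964 [ 9.2  -0.82 -0.7 ] res 1.22 0.0107 15.16
0.972 [ 9.42 -0.93 -0.61] res 1.42 0.0105 15.56
0.98 [ 9.22 -0.84 -0.6 ] res 1.19 0.0106 15.96
0.988 [ 9.58 -0.8  -0.59] res 1.52 0.0103 16.36
0.996 [ 9.35 -1.15 -0.72] res 1.26 0.0108 16.76
1.004 [ 8.84 -0.89 -0.74] res 0.72 0.0105 17.16
1.012 [ 9.33 -0.79 -1.01] res 1.19 0.0106 17.56
1.02 [ 7.59 -0.41 -0.69] res -0.58 0.0108 17.96
1.028 [ 8.37 -0.29 -0.72] res 0.17 0.0106 18.36
1.036 [ 8.5  -0.8  -0.88] res 0.26 0.0106 18.76
1.044 [10.19 -1.32 -0.99] res 1.93 0.0106 19.16
1.052 [12.28 -1.53 -0.9 ] res 3.99 0.0108 19.56
```

The signature fits: force drops at 1.02 (catch snaps), buffer felt from 1.04, matching the 2.5 mm spacing. Now I'll ease back.

```bash
python3 - <<'E'
from h import *
from station import ctrl
b=np.load("b.npy")
def meas(q,n=6):
    ctrl.sleep(.05)
    f=force(ctrl,q,n)-b;s=ctrl.state();print(round(q,3),f.round(2),round(s["finger_gap"],4),round(s["time_s"],2));return f[0]
for q in np.arange(1.044,.965,-.006):
    ctrl.move_linear(*pose(q),max_speed=.015)
    if meas(q)<2.5:break
E
```

```text
1.044 [10.2  -0.95 -0.99] 0.0107 19.96
1.038 [ 8.66 -0.65 -0.81] 0.0105 20.36
1.032 [ 8.44 -0.78 -0.46] 0.0112 20.76
1.026 [ 8.62 -0.65 -1.08] 0.0105 21.16
1.02 [ 7.16 -0.33 -0.92] 0.0109 21.56
1.014 [ 6.02  1.   -1.42] 0.0105 21.96
1.008 [ 3.65  2.67 -2.09] 0.0104 22.36
1.002 [-0.2   5.7  -2.74] 0.0109 22.76
```

```bash
python3 - <<'E'
from h import *
from station import ctrl
b=np.load("b.npy");q=1.002
for g in (.018,.024,.05):
    ctrl.set_gripper(g);ctrl.sleep(.2);s=ctrl.state();print(g,(force(ctrl,q)-b).round(2),s["finger_gap"],s["time_s"])
    if g==.024:
        p=ctrl.get_image("wrist");cv2.imwrite("pics/w2.png",p["img"])
        break
E
```

```text
0.018 [ 0.46  0.12 -0.45] 0.018309988698592666 23.375
0.024 [ 0.45  0.12 -0.34] 0.02395813654820919 24.05
```

View pics/w2.png

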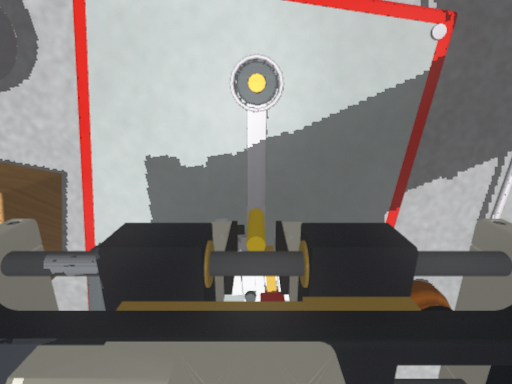

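The post at (256,225) stands free between the open fingers and the wrist force is zero, so the arm is hooked. Retreating straight up, then checking.

```bash
python3 - <<'E'
from h import *
from station import ctrl
ctrl.set_gripper(.04)
P,_=pose(1.002);ctrl.move_linear(P+[0,0,.14],max_speed=.08)
ctrl.set_joints([1.416,.359,.012,0,-1.224,-.288]);ctrl.sleep(.3)
for n,c in(("top",(105,270,205,360,3.6)),("side",(145,275,190,380,4.2))):
    p=ctrl.get_image(n);cv2.imwrite(f"pics/{n}9.png",cv2.resize(p["img"][c[0]:c[1],c[2]:c[3]],None,fx=c[4],fy=c[4],interpolation=cv2.INTER_CUBIC))
    for r in ctrl.regions_of(p,"post")[:1]:print(n,r["p"],r["pixel"],"exp",proj(n,[P[0],P[1],.062]))
s=ctrl.state();print(s["time_s"],s["position"],s["wrist_force"])
E
```

```text
top 0.88 [207.7, 277.7] exp [280.63938923 177.3183746 ]
side 0.79 [202.5, 270.4] exp [283.71663618 185.59131298]
29.6333 [0.28934784 0.6099022  0.20036597] [-0.15266128  0.05141179  0.46108143]
```

View pics/top9.png

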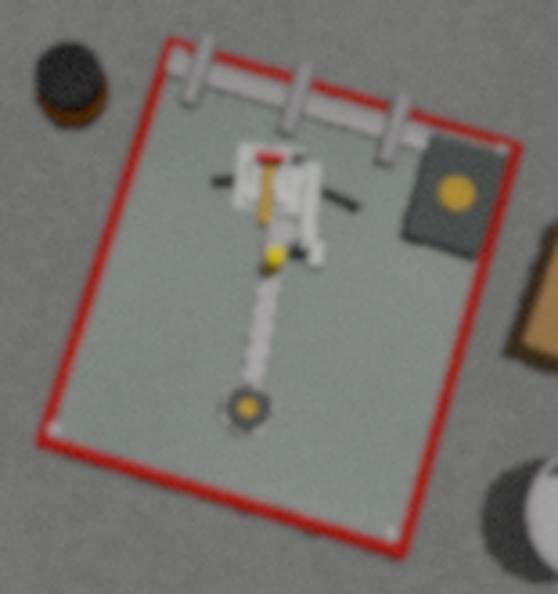

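View pics/side9.png

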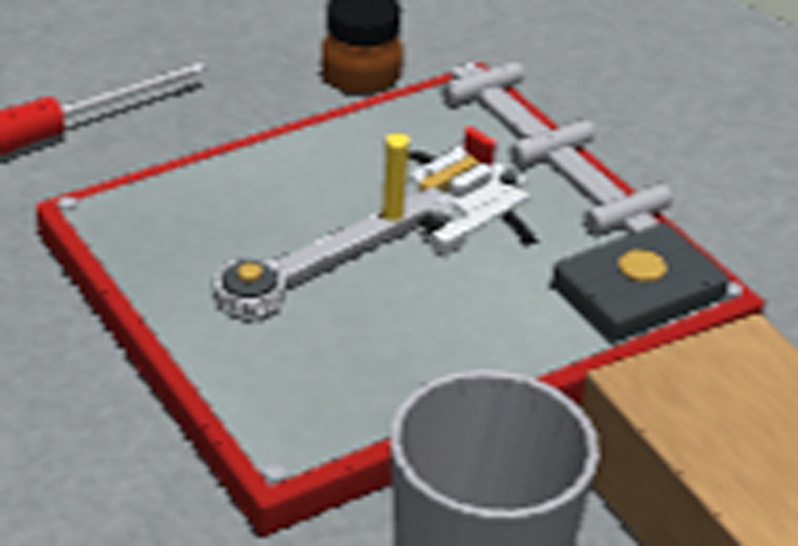

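The arm rests behind the brass catch (top crop: post at (275,257), brass bar at (264,200) on its fired side, buffer at (298,253)). Nothing else has moved. The network's "post" pixel covers the whole arm, which is why it differs from the projected post.

```bash
python3 -c "
from station import ctrl
print(ctrl.hand_in())"
```

```text
the job is handed in; nothing more can be done
None
```

The relocker arm is set on its catch, and I've handed the job in; robot time was about 30 s at my last check. I gripped the yellow post and drew the arm round slowly. The catch snapped in at about 1.02 rad and I felt the rubber buffer from about 1.04. I stopped there at roughly 4 N above the spring pull.

I then eased the arm back until the catch took the load, at about 1.00–1.01 rad, and opened the fingers in small steps. After that I lifted straight up and moved the robot clear.

**Last checks:**
- **Hooked:** the wrist force stayed near zero with the fingers open. The top and side pictures show the arm resting between catch and buffer.
- **Bystanders:** the jar, and the parts of the cup, screwdriver and carton in view, look unmoved in the close-up pictures.

**Checks that disagreed:**
- **Catch peak:** I did not feel the expected pull of up to 4.5 N as the tip first pushed the catch aside, only about 1 N extra. The snap and buffer readings were clear.
- **Sideways force:** just before release the wrist showed 5.7 N along the arm, more than I expected. It disappeared when the fingers opened.
- **Post position:** in the final pictures the detector's "post" point was well off the position I had calculated. It seems to have marked the whole arm, so I went by the pictures instead.

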